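# Rock a mallet out of its snug nest in the tool case and lay it in the tray

## Robot

A 6-joint arm with a two-finger parallel gripper is mounted at the origin on the work surface. World frame = base frame: x ahead of the robot, y to its left, z up, the work surface at z = 0. Lengths are in m, angles in rad, forces in N, time in s.
With the tool pointing down it reaches from about 0.35 to 0.975 m from the base axis. Payload 4.9 kg.
Tool frame: the origin (TCP) lies on the front face of the gripper's body, between the roots of the fingers; the fingertips stand ctrl.tip_extent ahead of it and the grasp point (between the pads) lies 54 mm ahead of it (ctrl.tip_extent is the distance from the TCP to the fingertips, in m); z points along the fingers, y is the line along which they close (so a half turn about z gives the same grasp; the last joint's range is limited). The gripper opens to 85 mm and grips with 20 to 120 N. Pads are 22 mm wide; open, the fingers measure 114 mm over their backs; the gripper's body (76 mm by 85 mm) begins 54 mm behind the grasp point. The pads swing forward as they close: fully open they stand 13 mm farther back than shut.
Start: joints at [1.039, 0.053, 1.613, -0, 1.476, -0.119], TCP at [0.251, 0.572, 0.304] pointing down, gripper open.
Joint ranges: [-3.01, 3.01], [-1.01, 2.22], [0.06, 2.58], [-1.02, 4.17], [0.09, 2.62], [-3.14, 3.14]. Speed limits (rad/s): [2.57, 2.57, 3.14, 3.14, 3.14, 3.14].

## Interface

Orientations are given as a rotation vector (axis times angle).
In Python, from station import ctrl gives the robot as it stands.
- The arm moves only by the tool apply_moves, never from a script. Its argument "rows" is one flat list of numbers, 6 for each row, row after row: the shift along the tool's x, y, z normalised to -1 to 1, where 1 is 0.6 m, then the turn, a rotation vector about the tool's x, y, z normalised to -1 to 1, where 1 is 90 degrees. A call has 1 to 20 rows; each row is the pose to reach, as a shift and turn from the pose commanded when the call began, along the tool's axes at that moment; what a row does not reach only later rows make up. A row lasts 1/10 s, in which the tool goes at most 50 mm and 8.59 degrees, less where a joint would pass 70% of its speed; a pose out of reach is approached as far as the arm can. A call with a number of a shift or a turn outside -1 to 1 is refused whole. A call with a gripper value outside its range is refused whole. "grip" is the opening, from 0 (shut) to 1 (fully open), set as the call begins (left out, the last holds). The fingers move at their own pace and stop on an object; "grip_force" is the grip in N (left out, the last holds). Time passes only in rows, so rows that repeat a pose let the fingers close. It gives the time, the measured TCP pose, the force, the opening and the grip force at its end, in the units of the state.
- ctrl.get_obs(): the state, without advancing time (a new reading comes with each control period).
- ctrl.get_image(name): name is "side" or "top" or "wrist"; returns (picture, depth): 400x640x3 uint8, blue, green, red; 400x640 float32, m along the optical axis (not along the pixel's ray), 0 where there is no reading.
- ctrl.camera_model(name): a dict with "mtx" (3x3 intrinsics, pixels), "R" (3x3) and "t" (3): a world point X has camera coordinates R X + t; the wrist camera has in their place "tool_from_camera" (4x4, takes a point from camera to tool coordinates, whose origin is the TCP and whose axes are the flange's). Camera axes: x right, y down, z forward; pixel columns grow to the right and rows downward; lengths in m; the calibration is good to about 2 mm. A picture is of the moment at which its call begins: read the wrist's pose just before it. camera_model takes no time and is no camera call.
- ctrl.finish_job(): hands the job in; it is judged then, once.
The state is a dict: "t": time; "q": joint angles; "dq": joint speeds; "effort": joint torques, N m; "tool_pos": TCP position; "tool_rot": TCP orientation; "contact_force": force on the tool from outside, world axes, zero at the start; "wrist_torque": the same for the moment, N m; "opening": finger opening in m; "grip_force": force on a finger pad.
Only numpy, scipy, OpenCV 4.12 (cv2) and the standard library are available. Lean on these libraries where they do the work, as an engineer would, in place of code of your own. Each camera call takes 0.05 s, during which the arm holds its last target. There are 200 camera calls.

## Task

Get the soft-faced mallet out of the tool case and lay it flat in the steel tray, ready for the next job. It lies sunk in a snug nest with no room for fingers: press its head down into the deeper well under it so that the mallet rocks over and its handle stays kicked up, then lift it out by the handle. Set it down in the tray, do not drop it in, and leave the oil filter and the brake pad where they are.

Things in the scene. Friction and masses are not known exactly. Their poses are not given: they have to be found in the camera images.
- mallet: Soft-faced mallet, 0.4 to 0.65 kg. Origin: centre of the head; x along the handle to its butt, y along the head, z up in the nest. Head: steel cylinder with off-white nylon faces, 100 mm long, 40 mm diameter (35 mm in the middle). Handle: wood, rounded rectangle 30 mm wide (y), 28 mm high (z), centred on the x axis, ends 260 mm from the origin. Centre of mass on the axis, 33 mm from the origin.
- mallet_butt (a point): The butt end of the mallet's handle, on its axis, 260 mm from the head's centre.
- case: Lower half of a black tool case, fixed on the bench, 412 x 282 mm, with a flat foam deck 66 mm above the bench. Origin under its centre; x along its length, z up. The mallet's T-shaped nest is in its +y half. Other tools (sockets, bars, ratchet) are fixed half sunk in the deck, at case y = -20 to -120 mm, and stand at most 12 mm above it.
- nest (a point): Centre of the head's pocket at deck level (case x -90, y +55, z 66 mm); axes as the case. The pocket is 47 x 104 mm (x, y); from it the handle's channel, 33 mm wide, runs along case +x for 261 mm. At the start the mallet lies level here, its x along case +x, its axis 44 mm above the bench: top of the head 2 mm and of the handle 8 mm below the deck. A well under the head reaches down to 6 mm above the bench.
- nest_edge (a point): Middle of the edge where the channel's floor (30 mm above the bench) drops into the well, 30 mm from the head's centre. The mallet rocks on it: under 2 N on top of the head tips it; once the head is down 10 mm it goes on by itself, sinks 18 mm in all to the well's floor, and the handle stays up, sloping up from the head at about 32 degrees. It balances lightly there: a knock can tip it back.
- tray: Open rectangular steel tool tray, fixed to the bench, 390 x 250 mm outside, walls 2 mm thick and 35 mm high with a rolled rim, floor 2 mm thick. Origin under its centre; x along its length, z up. Empty at the start.
- filter: Bystander: cartridge oil filter standing on the bench, yellow-brown pleats with black end caps, 64 mm diameter, 96 mm high (108 mm with its small spigot). Origin under its centre.
- pad: Bystander: brake pad lying on the bench, 60 x 130 mm, 17 mm high. Origin under its centre.

How it is judged:
By the outcome, as a careful person would: the job done as asked, in the order asked, and still so for the second after the job is handed in, with the robot touching nothing.
It also fails if it takes over 54 s, if anything falls off the work surface, if the arm or the gripper's body presses on something with over 40 N, if the wrist force passes 120 N, or if a joint passes its speed limit or range.

## Working session

There is one attempt and no reset: what is moved stays moved. The work goes in short steps, Python scripts to look and compute and a tool call to move; the robot and the scene stay as the last step left them, time stands still between calls to the robot, and variables do not carry over. Pictures are saved under pics/ and viewed, at most 10 in all, crops included, and the job is handed in when it is done.

Besides the shell and the picture viewer there is one more tool, called after ">>>" as name(argument=value, ...) on one line, values as JSON. apply_moves: Moves the arm, as the interface text tells. Its arguments: {"type":"object","properties":{"rows":{"type":"array","items":{"type":"number"}},"grip":{"type":"number"},"grip_force":{"type":"number"}},"required":["rows"]}

```bash
ls; mkdir -p pics
python3 - <<'E'
from station import ctrl
import cv2,numpy as np
o=ctrl.get_obs();print({k:np.round(v,3) for k,v in o.items()}, ctrl.tip_extent)
for n in("top","side"):
    im,d=ctrl.get_image(n);cv2.imwrite(f"pics/{n}0.png",im);np.save(f"pics/{n}0.npy",d)
    m=ctrl.camera_model(n);print(n,{k:np.round(v,3).tolist() for k,v in m.items() if k!='name'})
print(ctrl.camera_model("wrist"))
E
```

```text
pics
{'t': np.float64(0.0), 'q': array([ 1.039,  0.053,  1.614, -0.   ,  1.476, -0.119]), 'dq': array([-0.001,  0.002,  0.001, -0.004,  0.   , -0.001]), 'effort': array([ 2.0000e-03, -3.9369e+01, -3.7018e+01,  0.0000e+00,  7.0000e-03,
       -0.0000e+00]), 'tool_pos': array([0.251, 0.572, 0.303]), 'tool_rot': array([-6.440e-01, -3.074e+00,  3.000e-03]), 'contact_force': array([ 0.698, -0.309,  0.242]), 'wrist_torque': array([-0.034, -0.002,  0.057]), 'grip_force': np.float64(0.0), 'opening': np.float64(0.085)} 0.0726
top {'mtx': [[400.859, 0.0, 329.03], [0.0, 400.859, 191.474], [0.0, 0.0, 1.0]], 'R': [[0.012, -1.0, 0.024], [-0.991, -0.016, -0.134], [0.134, -0.022, -0.991]], 't': [0.005, 0.597, 0.824]}
side {'mtx': [[375.557, 0.0, 322.637], [0.0, 375.557, 193.308], [0.0, 0.0, 1.0]], 'R': [[-0.746, -0.666, -0.0], [-0.494, 0.553, -0.671], [0.447, -0.5, -0.742]], 't': [0.465, 0.331, 0.626]}
{'mtx': array([[358.121712  ,   0.        , 322.52850122],
       [  0.        , 358.121712  , 192.41654125],
       [  0.        ,   0.        ,   1.        ]]), 'tool_from_camera': array([[ 8.44333539e-04, -9.49505025e-01, -3.13750689e-01,
         8.01613297e-02],
       [ 9.99998029e-01,  1.36544289e-03, -1.44115383e-03,
        -1.15257760e-03],
       [ 1.79679145e-03, -3.13748854e-01,  9.49504306e-01,
        -7.14396475e-02],
       [ 0.00000000e+00,  0.00000000e+00,  0.00000000e+00,
         1.00000000e+00]])}
```

View pics/top0.png

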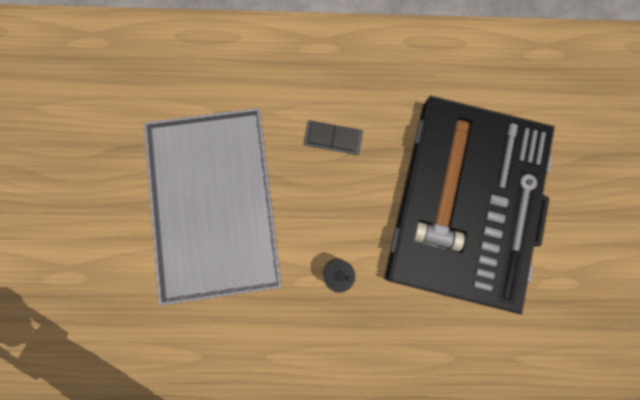

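View pics/side0.png

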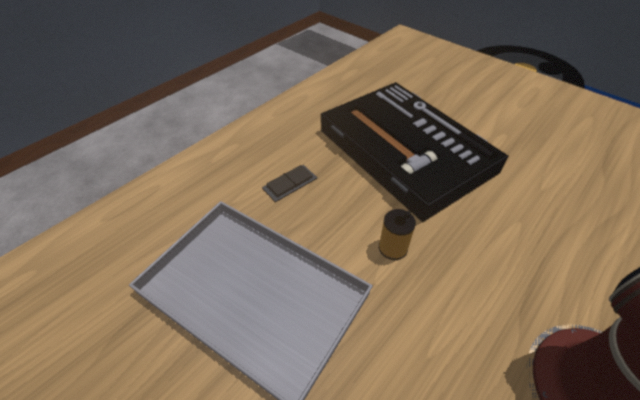

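The top view shows the mallet in its nest with the head at about (440,236) and the butt at (462,123). The tray corners are (147,124), (259,111), (278,286) and (162,301), the filter is at (339,275) and the pad at (333,137). The side view agrees.

```bash
cat > h.py <<'E'
from station import ctrl
import cv2,numpy as np
from scipy.spatial.transform import Rotation as R
def ray(n,uv,z):
    m=ctrl.camera_model(n)
    if n=="wrist":
        o=ctrl.get_obs();T=np.array(m["tool_from_camera"]);Rt=R.from_rotvec(o["tool_rot"]).as_matrix()
        Rc=Rt@T[:3,:3];c=Rt@T[:3,3]+o["tool_pos"]
    else:
        Rc=np.array(m["R"]).T;c=-Rc@np.array(m["t"])
    uv=np.atleast_2d(uv).astype(float);K=np.array(m["mtx"])
    d=(Rc@np.linalg.inv(K)@np.c_[uv,np.ones(len(uv))].T).T
    return c+d*((z-c[2])/d[:,2])[:,None]
def proj(n,X):
    m=ctrl.camera_model(n);p=(np.array(m["R"])@np.atleast_2d(X).T).T+np.array(m["t"]);p=p@np.array(m["mtx"]).T;return p[:,:2]/p[:,2:]
def down(yaw_y,tilt=0):
    """tool z down, tool y horizontal along yaw_y"""
    y=np.array([np.cos(yaw_y),np.sin(yaw_y),0]);z=np.array([0,0,-1.]);return np.c_[np.cross(y,z),y,z]
def rel(pos,Rm,p0=None,R0=None):
    o=ctrl.get_obs();p0=o["tool_pos"] if p0 is None else p0;R0=R.from_rotvec(o["tool_rot"]).as_matrix() if R0 is None else R0
    return np.round(np.r_[R0.T@(np.array(pos)-p0)/.6,R.from_matrix(R0.T@Rm).as_rotvec()/(np.pi/2)],4)
E
python3 - <<'E'
from h import *
np.set_printoptions(precision=4,suppress=True)
print("case",ray("top",[(431,97),(553,127),(521,313),(387,279)],.066))
print("head",ray("top",[(421,233),(459,240),(440,236)],.064),"butt",ray("top",[(462,123)],.058))
print("tray",ray("top",[(147,124),(259,111),(278,286),(162,301)],.035))
print("filter",ray("top",[(341,275)],.1),"pad",ray("top",[(307,121),(362,130),(359,154),(304,146)],.017))
o=ctrl.get_obs();print(R.from_rotvec(o["tool_rot"]).as_matrix())
im=cv2.imread("pics/top0.png")[85:325,375:575];cv2.imwrite("pics/c1.png",cv2.resize(im,None,fx=2.5,fy=2.5,interpolation=2))
E
```

```text
case [[ 0.804  -0.2048  0.066 ]
 [ 0.7419 -0.4693  0.066 ]
 [ 0.3506 -0.3787  0.066 ]
 [ 0.4153 -0.1061  0.066 ]]
head [[ 0.5096 -0.178   0.064 ]
 [ 0.4962 -0.2571  0.064 ]
 [ 0.5039 -0.2176  0.064 ]] butt [[ 0.7495 -0.2738  0.058 ]]
tray [[0.7408 0.415  0.035 ]
 [0.7754 0.1712 0.035 ]
 [0.3961 0.118  0.035 ]
 [0.3633 0.3567 0.035 ]]
filter [[ 0.4247 -0.0105  0.1   ]] pad [[ 0.7603  0.065   0.017 ]
 [ 0.7417 -0.0598  0.017 ]
 [ 0.686  -0.0531  0.017 ]
 [ 0.7022  0.0706  0.017 ]]
[[-0.916   0.4012 -0.001 ]
 [ 0.4012  0.916  -0.0016]
 [ 0.0002 -0.0018 -1.    ]]
```

View pics/c1.png

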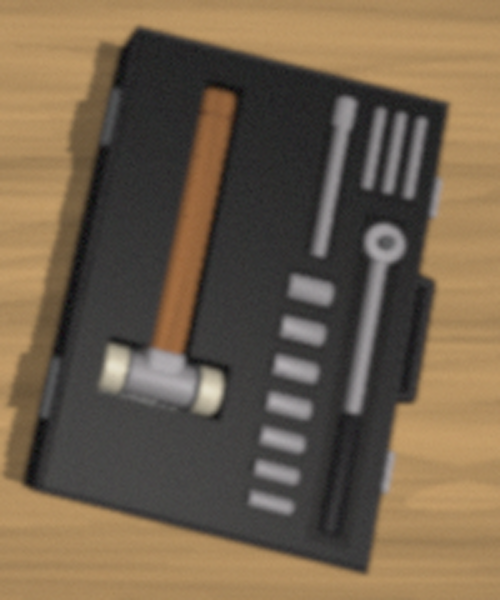

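The crop puts the head centre at about full-image (440,237), which matches the nest position from the case corners. Case yaw is about -0.238, nest about (0.503,-0.216), and tray centre (0.569,0.265) with yaw about 0.146.

Run:
```python
from h import *
print(rel([.503,-.216,.25],down(np.pi/2-.238)))
```

```text
[-9.1240e-01 -1.0342e+00  8.9600e-02 -1.2000e-03 -3.0000e-04 -1.1130e-01]
```

>>> apply_moves(rows=[-0.86, -0.98, 0.05, 0, 0, -0.111, -0.86, -0.98, 0.05, 0, 0, -0.111, -0.86, -0.98, 0.05, 0, 0, -0.111, -0.86, -0.98, 0.05, 0, 0, -0.111, -0.86, -0.98, 0.05, 0, 0, -0.111, -0.86, -0.98, 0.05, 0, 0, -0.111, -0.86, -0.98, 0.05, 0, 0, -0.111, -0.86, -0.98, 0.05, 0, 0, -0.111, -0.86, -0.98, 0.05, 0, 0, -0.111, -0.86, -0.98, 0.05, 0, 0, -0.111, -0.86, -0.98, 0.05, 0, 0, -0.111, -0.86, -0.98, 0.05, 0, 0, -0.111, -0.86, -0.98, 0.05, 0, 0, -0.111, -0.86, -0.98, 0.05, 0, 0, -0.111, -0.86, -0.98, 0.05, 0, 0, -0.111, -0.86, -0.98, 0.05, 0, 0, -0.111, -0.86, -0.98, 0.05, 0, 0, -0.111, -0.86, -0.98, 0.05, 0, 0, -0.111], grip=0)

```text
t: 1.9
tool_pos: [0.4872, -0.1733, 0.2731]
tool_rot: [-0.376, -3.117, -0.002]
contact_force: [-0.1, 1.6, 0.1]
opening: 0.0
grip_force: 0.0
```

Run:
```python
from h import *
im,d=ctrl.get_image("wrist");cv2.imwrite("pics/w1.png",im)
o=ctrl.get_obs();print(o["t"],o["tool_pos"],o["opening"],ctrl.tip_extent,rel([.503,-.216,.25],down(np.pi/2-.238)))
```

```text
1.95 [ 0.4871456  -0.17259929  0.2733617 ] 6.82773105736363e-05 0.0726 [-0.0428 -0.0641  0.0388  0.0005 -0.0008 -0.0003]
```

View pics/w1.png

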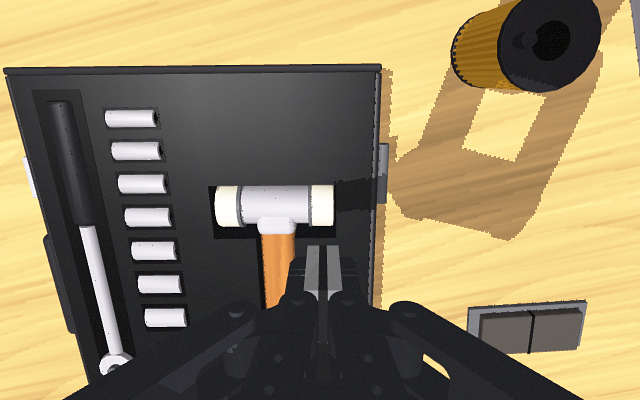

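The wrist view shows the head centre at about (274,205), with its faces at u=214 and u=334. Its axis is horizontal in the image, so the yaw is right.

Run:
```python
from h import *
np.set_printoptions(precision=4,suppress=True)
p=ray("wrist",[(274,205),(214,206),(334,205)],.044);print(p)
c=p[0]; h=np.array([np.cos(-.238),np.sin(-.238)])
print(rel(np.r_[c[:2]-.002*h,.25],down(np.pi/2-.238)),rel(np.r_[c[:2]-.002*h,.066+.0726+.01],down(np.pi/2-.238)))
```

```text
[[ 0.5062 -0.2235  0.044 ]
 [ 0.4945 -0.276   0.044 ]
 [ 0.5188 -0.1713  0.044 ]]
[-0.0476 -0.0749  0.0388  0.0005 -0.0008 -0.0003] [-0.0478 -0.075   0.2078  0.0005 -0.0008 -0.0003]
```

>>> apply_moves(rows=[-0.046, -0.072, 0.04, 0, 0, 0, -0.046, -0.072, 0.12, 0, 0, 0, -0.046, -0.072, 0.18, 0, 0, 0, -0.046, -0.072, 0.2, 0, 0, 0, -0.046, -0.072, 0.205, 0, 0, 0, -0.046, -0.072, 0.205, 0, 0, 0])

```text
t: 2.55
tool_pos: [0.5048, -0.2211, 0.1524]
tool_rot: [0.371, 3.118, -0.001]
contact_force: [0.8, -0.5, 0.8]
opening: -0.0003
grip_force: 0.0
```

>>> apply_moves(rows=[0, 0, 0.01, 0, 0, 0, 0, 0, 0.018, 0, 0, 0, 0, 0, 0.024, 0, 0, 0, 0, 0, 0.028, 0, 0, 0, 0, 0, 0.031, 0, 0, 0, 0, 0, 0.034, 0, 0, 0, 0, 0, 0.037, 0, 0, 0, 0, 0, 0.04, 0, 0, 0, 0, 0, 0.043, 0, 0, 0, 0, 0, 0.046, 0, 0, 0, 0, 0, 0.049, 0, 0, 0, 0, 0, 0.051, 0, 0, 0, 0, 0, 0.052, 0, 0, 0, 0, 0, 0.052, 0, 0, 0])

```text
t: 3.95
tool_pos: [0.5042, -0.2217, 0.1211]
tool_rot: [-0.373, -3.119, -0.0]
contact_force: [-4.3, 2.2, 9.5]
opening: -0.0003
grip_force: 5.3
```

Run:
```python
from h import *
im,d=ctrl.get_image("top");np.save("pics/t2.npy",d);cv2.imwrite("pics/t2.png",im)
im2,d=ctrl.get_image("side");cv2.imwrite("pics/s2.png",im2)
a=cv2.resize(im[70:330,370:630],(390,390));b=cv2.resize(im2[60:260,300:520],(390,390));cv2.imwrite("pics/ts2.png",np.hstack([a,b]))
```

```text
(no output)
```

View pics/ts2.png

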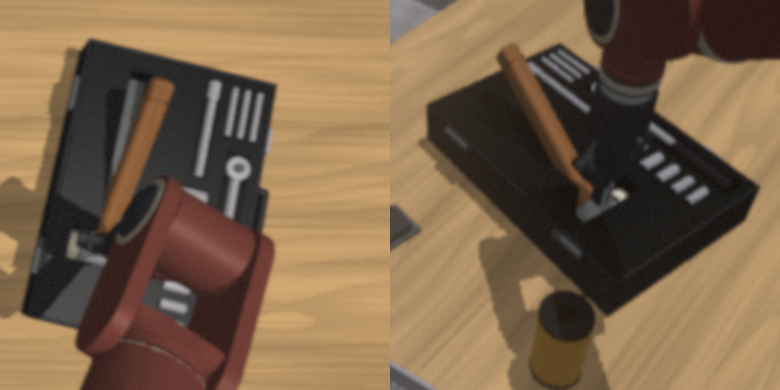

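The mallet has rocked over and its handle is up. I'm retreating straight up, slowly at first.

>>> apply_moves(rows=[0, 0, -0.002, 0, 0, 0, 0, 0, -0.006, 0, 0, 0, 0, 0, -0.012, 0, 0, 0, 0, 0, -0.03, 0, 0, 0, 0, 0, -0.06, 0, 0, 0, 0, 0, -0.12, 0, 0, 0, 0, 0, -0.2, 0, 0, 0, 0, 0, -0.28, 0, 0, 0, 0, 0, -0.33, 0, 0, 0, 0, 0, -0.33, 0, 0, 0], grip=0.62)

```text
t: 5.05
tool_pos: [0.506, -0.2227, 0.3256]
tool_rot: [0.372, 3.108, -0.008]
contact_force: [-0.2, -0.1, -0.5]
opening: 0.0537
grip_force: 0.0
```

Run:
```python
from h import *
im,d=ctrl.get_image("wrist");np.save("pics/w3.npy",d);cv2.imwrite("pics/w3.png",im)
im2,d=ctrl.get_image("side");cv2.imwrite("pics/s3.png",im2);np.save("pics/s3.npy",d)
b=cv2.resize(im2[60:260,300:520],(330,400));cv2.imwrite("pics/ws3.png",np.hstack([im[:,120:560],b]))
o=ctrl.get_obs();print(o["tool_pos"],o["tool_rot"],ctrl.tip_extent)
```

```text
[ 0.50432035 -0.22169292  0.3190804 ] [ 3.73275710e-01  3.11703214e+00 -1.52507642e-03] 0.0726
```

View pics/ws3.png

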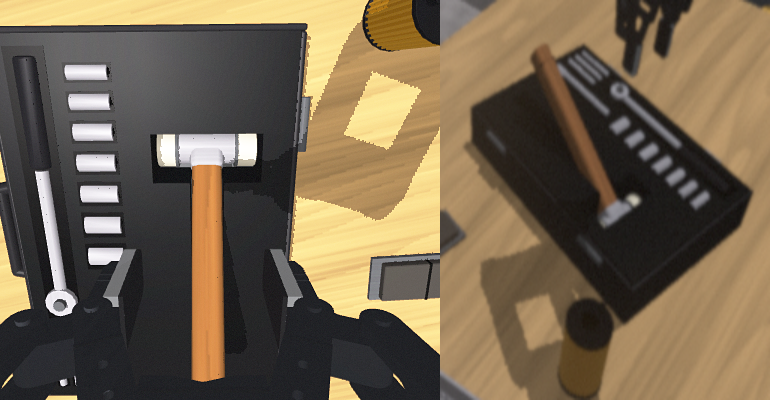

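The handle stays up. In the wrist view (full-image columns) it runs from about (327,175) to the butt at (328,380), centred between the fingers. I'm measuring its axis from the wrist depth.

Run:
```python
from h import *
np.set_printoptions(precision=4,suppress=True)
d=np.load("pics/w3.npy");im=cv2.imread("pics/w3.png").astype(int)
m=ctrl.camera_model("wrist");o=ctrl.get_obs();T=m["tool_from_camera"];Rt=R.from_rotvec(o["tool_rot"]).as_matrix()
mask=(im[...,2]-im[...,0]>60)&(d>0);mask[:185]=0;mask[375:]=0;mask[:,:305]=0;mask[:,350:]=0
v,u=np.nonzero(mask);z=d[v,u]
X=(np.linalg.inv(m["mtx"])@np.vstack([u*z,v*z,z])).T@T[:3,:3].T+T[:3,3];X=X@Rt.T+o["tool_pos"]
k=X[:,2]>.06;X=X[k];v=v[k]
L=[X[(v>=a)&(v<a+10)].mean(0) for a in range(185,375,20)];L=np.array(L);print(L)
c=L.mean(0);h=np.linalg.svd(L-c)[2][0];h*=np.sign(h[0]);yaw=np.arctan2(h[1],h[0]);el=np.arcsin(h[2]);print("dir",h,yaw,el)
zt=np.array([np.cos(yaw)*np.sin(el),np.sin(yaw)*np.sin(el),-np.cos(el)])  # tool z
c_ax=c+.014*zt   # axis
# head centre: axis height 26 mm
s0=(.026-c_ax[2])/h[2];head=c_ax+s0*h;print("head",head,"butt",head+.26*h)
yt=np.array([-np.sin(yaw),np.cos(yaw),0]);Rg=np.c_[np.cross(yt,zt),yt,zt]
for s in(.115,.125):
    P=head+s*h; tcp=P-.062*zt; print(s,P,tcp,"tips z",(tcp+.0726*zt)[2]-.006)
    print(rel(tcp-.08*zt,Rg),rel(tcp,Rg))
np.savez("pics/g.npz",head=head,h=h,Rg=Rg)
```

```text
[[ 0.5338 -0.2276  0.0606]
 [ 0.5479 -0.2302  0.0672]
 [ 0.564  -0.2342  0.0772]
 [ 0.58   -0.2375  0.0866]
 [ 0.5954 -0.2413  0.0961]
 [ 0.6104 -0.245   0.1054]
 [ 0.6253 -0.2481  0.1142]
 [ 0.6396 -0.2516  0.1231]
 [ 0.6537 -0.2551  0.1317]
 [ 0.6677 -0.258   0.14  ]]
dir [ 0.8407 -0.1942  0.5054] -0.22705988676683053 0.5298319829391172
head [ 0.5053 -0.2206  0.026 ] butt [ 0.7239 -0.2711  0.1574]
0.115 [ 0.602  -0.2429  0.0841] [ 0.5715 -0.2359  0.1376] tips z 0.0689730071290596
[-0.0465  0.0028  0.1875 -0.0023 -0.3358 -0.0069] [-0.1136  0.0037  0.3027 -0.0023 -0.3358 -0.0069]
0.125 [ 0.6104 -0.2449  0.0892] [ 0.5799 -0.2378  0.1427] tips z 0.07402689080667857
[-0.0609  0.003   0.1791 -0.0023 -0.3358 -0.0069] [-0.128   0.0038  0.2943 -0.0023 -0.3358 -0.0069]
```

>>> apply_moves(rows=[-0.03, 0.003, 0.03, 0, -0.1, -0.004, -0.06, 0.003, 0.08, 0, -0.2, -0.007, -0.061, 0.003, 0.14, 0, -0.336, -0.007, -0.061, 0.003, 0.179, 0, -0.336, -0.007, -0.061, 0.003, 0.179, 0, -0.336, -0.007, -0.061, 0.003, 0.179, 0, -0.336, -0.007, -0.061, 0.003, 0.179, 0, -0.336, -0.007])

```text
t: 5.85
tool_pos: [0.5414, -0.2293, 0.2127]
tool_rot: [0.296, 2.597, -0.086]
contact_force: [0.5, 0.1, 0.0]
opening: 0.0532
grip_force: 0.0
```

Run:
```python
from h import *
g=np.load("pics/g.npz");h,Rg=g["h"],g["Rg"]
print(rel(g["head"]+.125*h-.062*Rg[:,2],Rg),ctrl.get_obs()["opening"])
im,d=ctrl.get_image("wrist");cv2.imwrite("pics/w4.png",im)
```

```text
[ 2.30e-03  1.10e-03  1.34e-01 -2.50e-03  1.00e-04  8.00e-04] 0.05320592482445923
```

View pics/w4.png

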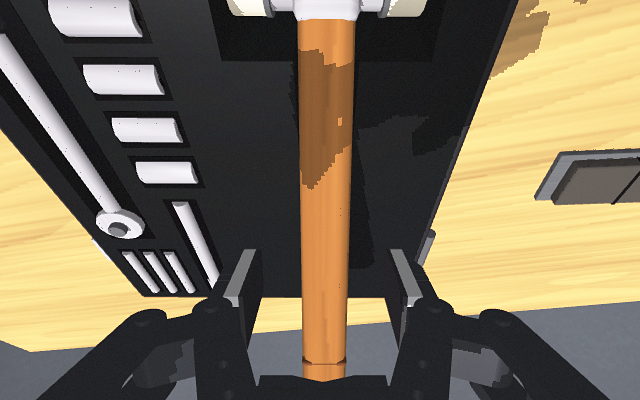

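The handle (u≈324) is centred between the pads (u≈245 and u≈405). I'm going in.

>>> apply_moves(rows=[0.002, 0.001, 0.04, 0, 0, 0, 0.002, 0.001, 0.08, 0, 0, 0, 0.002, 0.001, 0.11, 0, 0, 0, 0.002, 0.001, 0.125, 0, 0, 0, 0.002, 0.001, 0.132, 0, 0, 0, 0.002, 0.001, 0.134, 0, 0, 0, 0.002, 0.001, 0.134, 0, 0, 0])

```text
t: 6.6
tool_pos: [0.5791, -0.2373, 0.1414]
tool_rot: [0.296, 2.598, -0.085]
contact_force: [-0.0, -0.4, -0.7]
opening: 0.0528
grip_force: 0.0
```

>>> apply_moves(rows=[0, 0, 0, 0, 0, 0, 0, 0, 0, 0, 0, 0, 0, 0, 0, 0, 0, 0, 0, 0, 0, 0, 0, 0, 0, 0, 0, 0, 0, 0, 0, 0, 0, 0, 0, 0, 0, 0, 0, 0, 0, 0, 0, 0, 0, 0, 0, 0], grip=0, grip_force=110)

```text
t: 7.4
tool_pos: [0.5789, -0.2373, 0.1408]
tool_rot: [0.296, 2.598, -0.085]
contact_force: [-0.9, 0.6, 5.7]
opening: 0.0282
grip_force: 108.2
```

Run:
```python
from h import *
np.set_printoptions(precision=4,suppress=True)
g=np.load("pics/g.npz");h,Rg=g["h"],g["Rg"]
o=ctrl.get_obs();p=o["tool_pos"];Rt=R.from_rotvec(o["tool_rot"]).as_matrix()
print("up 1 =",Rt.T@np.array([0,0,.1])/.6, "in tool units per 100mm", Rt.T@h)
# mallet pose in tool frame
hp=Rt.T@(g["head"]-p);print("head in tool",hp)
```

```text
up 1 = [-0.0841 -0.0005 -0.1439] in tool units per 100mm [-1.     -0.0008 -0.0011]
head in tool [ 0.1231 -0.      0.0611]
```

>>> apply_moves(rows=[-0.008, 0, -0.014, 0, 0, 0, -0.017, 0, -0.029, 0, 0, 0, -0.03, 0, -0.05, 0, 0, 0, -0.045, 0, -0.077, 0, 0, 0, -0.065, 0, -0.111, 0, 0, 0, -0.084, 0, -0.144, 0, 0, 0, -0.105, 0, -0.18, 0, 0, 0, -0.126, 0, -0.216, 0, 0, 0, -0.143, 0, -0.245, 0, 0, 0, -0.151, 0, -0.259, 0, 0, 0, -0.151, 0, -0.259, 0, 0, 0])

```text
t: 8.5
tool_pos: [0.5789, -0.2367, 0.3224]
tool_rot: [0.296, 2.597, -0.086]
contact_force: [0.6, 0.2, -4.0]
opening: 0.0284
grip_force: 109.7
```

Run:
```python
from h import *
im,d=ctrl.get_image("wrist");np.save("pics/w5.npy",d);cv2.imwrite("pics/w5.png",im)
im2,d=ctrl.get_image("side");cv2.imwrite("pics/s5.png",im2)
cv2.imwrite("pics/ws5.png",np.hstack([im[:,140:500],im2[:,200:600]]))
```

```text
(no output)
```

View pics/ws5.png

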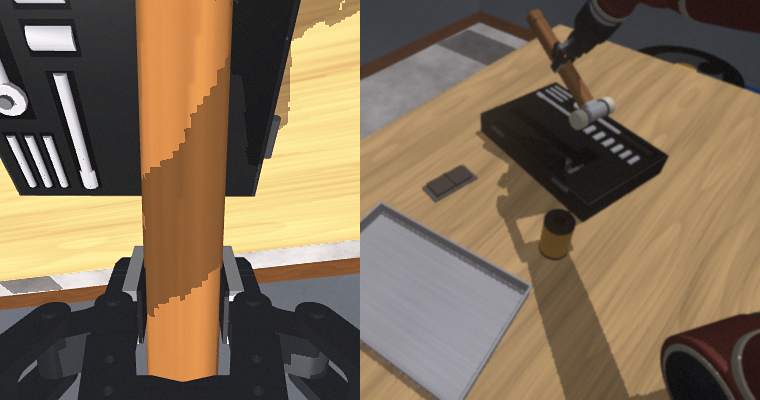

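The mallet is out of the nest and held. Next I'm measuring its axis in the tool frame, then planning the move to the tray.

```bash
cat > meas.py <<'E'
from h import *
def handle(im,d,v0,v1):
    m=ctrl.camera_model("wrist");T=m["tool_from_camera"];im=im.astype(int)
    mask=(im[...,2]-im[...,0]>50)&(d>0)&(d<.26);mask[:v0]=0;mask[v1:]=0;mask[:,:270]=0;mask[:,380:]=0
    v,u=np.nonzero(mask);z=d[v,u]
    X=(np.linalg.inv(m["mtx"])@np.vstack([u*z,v*z,z])).T@T[:3,:3].T+T[:3,3]
    return np.array([np.median(X[(v>=a)&(v<a+10)],0) for a in range(v0,v1-5,25)])
E
python3 - <<'E'
from meas import *
np.set_printoptions(precision=4,suppress=True)
L=handle(cv2.imread("pics/w5.png"),np.load("pics/w5.npy"),5,260);print(L)
c=np.polyfit(L[:,0],L[:,2],1);print("slope deg (z per tool x)",np.degrees(np.arctan(c[0])),np.degrees(np.arctan(np.polyfit(L[:,0],L[:,1],1)[0])),"z at x=0:",c[1])
E
```

```text
[[ 0.0977 -0.0009  0.045 ]
 [ 0.091  -0.0009  0.0449]
 [ 0.084  -0.0009  0.0449]
 [ 0.0767 -0.0012  0.0447]
 [ 0.069  -0.0012  0.0446]
 [ 0.0612 -0.0012  0.0445]
 [ 0.053  -0.0011  0.0443]
 [ 0.0444 -0.0011  0.0441]
 [ 0.0354 -0.0011  0.0439]
 [ 0.026  -0.0011  0.0437]]
slope deg (z per tool x) 1.0770586035538603 0.14640334266580174 z at x=0: 0.04326617206929903
```

```bash
cat > tgt.py <<'E'
from h import *
def target(extra,el=np.radians(-2.4),yaw=.146):
    zt=np.array([np.cos(yaw)*np.sin(el),np.sin(yaw)*np.sin(el),-np.cos(el)]);yt=np.array([-np.sin(yaw),np.cos(yaw),0])
    Rg=np.c_[np.cross(yt,zt),yt,zt];C=np.array([.569,.265,.022])
    head=C-.12*np.array([np.cos(yaw),np.sin(yaw),0])
    return head-Rg@np.array([.123,-.001,.0596])+[0,0,extra],Rg
E
python3 - <<'E'
from tgt import *
for e in(.25,.06,0):
    p,Rg=target(e);print(p,rel(p,Rg))
E
```

```text
[0.57418509 0.2667732  0.32639702] [ 0.162   0.8152 -0.1107 -0.0591  0.3564 -0.2338]
[0.57418509 0.2667732  0.13639702] [ 0.3207  0.8159  0.1632 -0.0591  0.3564 -0.2338]
[0.57418509 0.2667732  0.07639702] [ 0.3709  0.8161  0.2498 -0.0591  0.3564 -0.2338]
```

>>> apply_moves(rows=[0.004, 0.02, -0.003, -0.002, 0.009, -0.006, 0.012, 0.06, -0.008, -0.004, 0.026, -0.017, 0.024, 0.12, -0.016, -0.009, 0.053, -0.035, 0.038, 0.19, -0.026, -0.014, 0.083, -0.055, 0.052, 0.26, -0.035, -0.019, 0.114, -0.075, 0.066, 0.33, -0.045, -0.024, 0.144, -0.095, 0.08, 0.4, -0.054, -0.029, 0.175, -0.115, 0.094, 0.47, -0.064, -0.034, 0.206, -0.135, 0.107, 0.54, -0.073, -0.039, 0.236, -0.155, 0.121, 0.61, -0.083, -0.044, 0.267, -0.175, 0.135, 0.68, -0.092, -0.049, 0.297, -0.195, 0.147, 0.74, -0.1, -0.054, 0.324, -0.212, 0.156, 0.785, -0.107, -0.057, 0.343, -0.225, 0.16, 0.805, -0.109, -0.058, 0.352, -0.231, 0.162, 0.815, -0.111, -0.059, 0.356, -0.234, 0.162, 0.815, -0.111, -0.059, 0.356, -0.234, 0.162, 0.815, -0.111, -0.059, 0.356, -0.234])

```text
t: 10.3
tool_pos: [0.5748, 0.2655, 0.3271]
tool_rot: [0.225, -3.095, 0.009]
contact_force: [0.0, -0.6, -3.8]
opening: 0.0287
grip_force: 109.6
```

Run:
```python
from meas import *
from tgt import *
np.set_printoptions(precision=4,suppress=True)
im,d=ctrl.get_image("wrist");im2,_=ctrl.get_image("side");cv2.imwrite("pics/ws6.png",np.hstack([im[:,140:500],im2[:,100:500]]))
L=handle(im,d,5,260);c=np.polyfit(L[:,0],L[:,2],1);print(np.degrees(np.arctan(c[0])),c[1])
for e in(.06,.02,0):
    p,Rg=target(e);print(rel(p,Rg))
print(ctrl.get_obs()["contact_force"])
```

```text
1.155292028735879 0.04293248722395437
[-0.0116  0.0034  0.3181 -0.0014  0.002  -0.0009]
[-0.0142  0.0035  0.3847 -0.0014  0.002  -0.0009]
[-0.0154  0.0036  0.418  -0.0014  0.002  -0.0009]
[ 0.2082 -0.6821 -3.5893]
```

View pics/ws6.png

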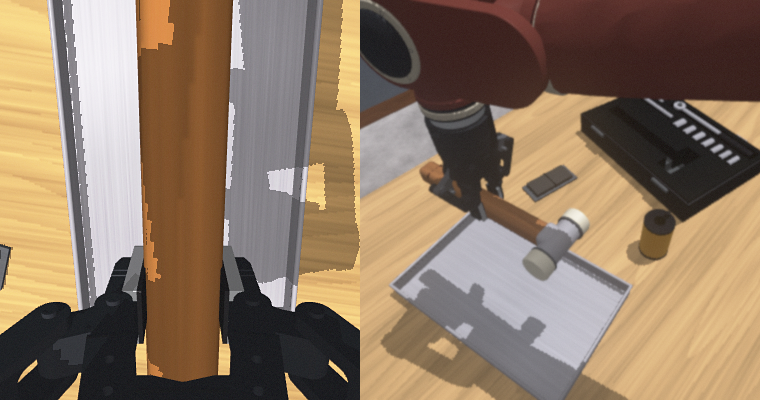

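The mallet is level, lined up with the tray and centred over it. I'm lowering it.

>>> apply_moves(rows=[-0.002, 0.001, 0.03, -0.001, 0.002, 0, -0.004, 0.002, 0.09, -0.001, 0.002, 0, -0.006, 0.002, 0.16, -0.001, 0.002, 0, -0.008, 0.003, 0.22, -0.001, 0.002, 0, -0.01, 0.003, 0.28, -0.001, 0.002, 0, -0.012, 0.003, 0.33, -0.001, 0.002, 0, -0.013, 0.003, 0.36, -0.001, 0.002, 0, -0.014, 0.003, 0.38, -0.001, 0.002, 0, -0.014, 0.003, 0.39, -0.001, 0.002, 0, -0.015, 0.003, 0.398, -0.001, 0.002, 0, -0.015, 0.003, 0.403, -0.001, 0.002, 0, -0.015, 0.003, 0.407, -0.001, 0.002, 0, -0.015, 0.003, 0.41, -0.001, 0.002, 0, -0.015, 0.003, 0.41, -0.001, 0.002, 0])

```text
t: 11.8
tool_pos: [0.5741, 0.2677, 0.0814]
tool_rot: [0.226, -3.092, 0.005]
contact_force: [0.2, 0.4, -3.2]
opening: 0.0284
grip_force: 109.5
```

Still free, with about 5 mm to go. I'm creeping down.

>>> apply_moves(rows=[0, 0, 0.002, 0, 0, 0, 0, 0, 0.004, 0, 0, 0, 0, 0, 0.004, 0, 0, 0])

```text
t: 12.1
tool_pos: [0.5738, 0.2676, 0.0786]
tool_rot: [0.226, -3.091, 0.005]
contact_force: [-0.2, 0.3, -4.0]
opening: 0.0281
grip_force: 109.5
```

>>> apply_moves(rows=[0, 0, 0.001, 0, 0, 0, 0, 0, 0.002, 0, 0, 0, 0, 0, 0.002, 0, 0, 0])

```text
t: 12.4
tool_pos: [0.5738, 0.2676, 0.0774]
tool_rot: [0.226, -3.091, 0.005]
contact_force: [0.4, -0.1, -4.0]
opening: 0.0282
grip_force: 109.5
```

>>> apply_moves(rows=[0, 0, 0.001, 0, 0, 0, 0, 0, 0.002, 0, 0, 0, 0, 0, 0.002, 0, 0, 0])

```text
t: 12.7
tool_pos: [0.5739, 0.2676, 0.0769]
tool_rot: [0.226, -3.091, 0.005]
contact_force: [-0.4, -0.7, -0.7]
opening: 0.0281
grip_force: 110.2
```

>>> apply_moves(rows=[0, 0, 0.001, 0, 0, 0, 0, 0, 0.001, 0, 0, 0])

```text
t: 12.9
tool_pos: [0.5739, 0.2676, 0.0769]
tool_rot: [0.226, -3.091, 0.005]
contact_force: [-4.3, -1.4, 5.6]
opening: 0.0286
grip_force: 110.8
```

The mallet has touched down. I'm easing the grip, then opening partway, since the clearance is ample.

>>> apply_moves(rows=[0, 0, 0, 0, 0, 0, 0, 0, 0, 0, 0, 0, 0, 0, 0, 0, 0, 0], grip_force=20)

```text
t: 13.2
tool_pos: [0.574, 0.2677, 0.0769]
tool_rot: [0.226, -3.091, 0.005]
contact_force: [-4.4, -1.4, 5.3]
opening: 0.0283
grip_force: 110.8
```

>>> apply_moves(rows=[0, 0, 0, 0, 0, 0, 0, 0, 0, 0, 0, 0, 0, 0, 0, 0, 0, 0, 0, 0, 0, 0, 0, 0, 0, 0, 0, 0, 0, 0], grip=0.7)

```text
t: 13.7
tool_pos: [0.5738, 0.2676, 0.0757]
tool_rot: [0.226, -3.091, 0.005]
contact_force: [1.0, 0.2, -0.0]
opening: 0.0594
grip_force: 0.0
```

>>> apply_moves(rows=[0, 0, -0.005, 0, 0, 0, 0, 0, -0.02, 0, 0, 0, 0, 0, -0.05, 0, 0, 0, 0, 0, -0.1, 0, 0, 0, 0, 0, -0.18, 0, 0, 0, 0, 0, -0.26, 0, 0, 0, 0, 0, -0.33, 0, 0, 0, 0, 0, -0.35, 0, 0, 0, 0, 0, -0.35, 0, 0, 0])

```text
t: 14.6
tool_pos: [0.5838, 0.2694, 0.2906]
tool_rot: [0.227, -3.099, 0.002]
contact_force: [-0.1, -0.2, -0.4]
opening: 0.0595
grip_force: 0.0
```

Run:
```python
from h import *
im,d=ctrl.get_image("wrist");im2,_=ctrl.get_image("side");cv2.imwrite("pics/ws7.png",np.hstack([im[:,140:520],im2[:,100:500]]))
```

```text
(no output)
```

View pics/ws7.png

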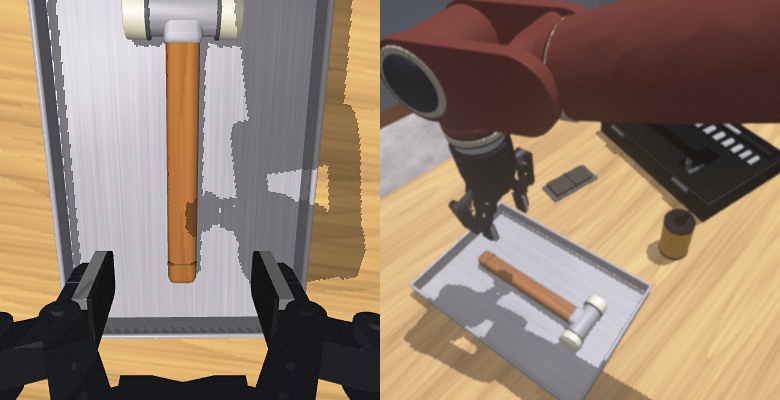

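The mallet lies flat in the tray, the gripper is clear, and the filter and pad look undisturbed. I'm handing in.

```bash
python3 -c "
from station import ctrl
print(ctrl.finish_job())"
```

```text
the job is handed in; nothing more can be done
None
```

The mallet was rocked up in its nest, lifted out by the handle and set down flat in the steel tray at about 15 s; the filter and pad were left alone, and the job is handed in (no verdict was returned).

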